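# Spring a specimen board into the photo holder

### The arm

A 7-joint arm with a two-finger parallel gripper is mounted at the origin on the work surface. World frame = base frame: x ahead of the robot, y to its left, z up, the work surface at z = 0. Lengths are in m, angles in rad, forces in N, time in s.
With the tool pointing down it reaches from about 0.425 to 0.875 m from the base axis. Payload 4.7 kg.
Tool frame: the origin (TCP) lies at the very end of the fingers, on their centre line; the grasp point (between the pads) lies 19 mm behind it; x points along the fingers, z is the direction in which the jaws open and shut, and the axes are right-handed (so a half turn about x gives the same grasp; the last joint's range is limited). The gripper opens to 85 mm and grips with 20 to 120 N. Pads are 22 mm wide; open, the fingers measure 114 mm over their backs; the gripper's body (76 mm by 85 mm) begins 54 mm behind the grasp point. The pads swing forward as they close: fully open they stand 13 mm farther back than shut.
Start: joints at [1.167, 0.321, -0.07, 1.45, 0.023, 1.371, -0.057], TCP at [0.264, -0.594, 0.231] pointing down, gripper open.
Joint ranges: [-2.86, 2.86], [-0.3, 2.09], [-1.38, 1.24], [0.06, 2.45], [-1.56, 4.7], [0.09, 2.05], [-2.69, 2.69]. Speed limits (rad/s): [2.57, 2.57, 3.14, 3.14, 3.14, 3.14, 3.14].

### API

Orientations are given as a unit quaternion [w, x, y, z].
In Python, from bench import * gives the robot as it stands.
- The arm moves only by the tool servo_tool, never from a script. Its argument "deltas" is a list of rows, each an object with "offset": the shift along the world's x, y, z in cm, a list of three; "yaw": the turn about the world's z in degrees; "hand": the opening in per cent of the stroke, from 0 (shut) to 100 (fully open). In form: [{"offset": [dx, dy, dz], "yaw": yaw, "hand": hand}, ...]. A call has exactly 8 rows; each row is the pose to reach, as a shift and turn from the pose measured when the call began; what a row does not reach only later rows make up. A row lasts 1/8 s, in which the tool goes at most 62.5 mm and 10.7 degrees, less where a joint would pass 70% of its speed; a pose out of reach is approached as far as the arm can. A call with a gripper value outside its range is refused whole. The fingers move at their own pace and stop on an object; "newtons" is the grip in N (left out, the last holds). Time passes only in rows, so rows that repeat a pose let the fingers close, or fill a call up. It gives the time, the measured TCP pose, the force and the opening at its end, in the units of the state.
- get_obs(): the state, without advancing time (a new reading comes with each control period).
- snapshot(name): name is "scene" or "top" or "wrist"; returns the picture (480x640x3 uint8, blue, green, red); there is no depth.
- get_calibration(name): a dict with "camera_matrix" (3x3 intrinsics, pixels), "eye" and "orientation" of the camera in the world. Camera axes: x right, y down, z forward; pixel columns grow to the right and rows downward; lengths in m; the calibration is good to about 2 mm. A picture is of the moment at which its call begins: read the wrist's pose just before it. get_calibration takes no time and is no camera call; for the wrist camera it gives the pose at the moment of the call.
- hand_in(): hands the job in, once; it reports no verdict.
The state is a dict: "time_s": time; "joint_positions": joint angles; "dq": joint speeds; "effort": joint torques, N m; "position": TCP position; "orientation": TCP orientation; "ft_force": force on the tool from outside, world axes, zero at the start; "wrist_torque": the same for the moment, N m; "grip_width": opening from 0.0 (shut) to 1.0 (fully open).
Only numpy, scipy, OpenCV 4.12 (cv2) and the standard library are available. Lean on these libraries where they do the work, as an engineer would, in place of code of your own. Each camera call takes 0.05 s, during which the arm holds its last target. There are 200 camera calls.

### The job

Get the specimen board on the loading shelf ready for photographing: bring it square and in line with the jaws (the fence on the shelf helps), then push it (its finger rail gives a hold) over the near jaw and into the far jaw, pushing that jaw back against its spring until the board's rear edge clears the near jaw's lip and can be pressed down onto the bed. Then ease off so that the springs carry the rear edge under the near lip, leaving the board flat on the bed, square and centred between the two jaws and held by both. Leave the other things on the bench where they are.

Things in the scene. Friction and masses are not known exactly. Their poses are not given: they have to be found in the camera images.
- holder: Board holder fixed to the table, 500 mm long. Origin: on the table, midway between its jaws, where the seated board's middle belongs. z up; x is the loading direction (loading shelf, near jaw, far jaw); y to the left of that. Flat black bed under the jaws: top 30 mm above the table, x -115 to 130, y -58 to 58. End block behind the far jaw: x 160 to 174, 40 mm high.
- shelf (a point): Middle of the loading shelf's top, 47 mm above the table. The shelf is a grey plate, in the holder's frame x -319 to -114 mm, y -70 to 145; level with the near jaw's top, the gap between them 17 mm.
- fence (a point): Middle of the top of the straight steel fence on the shelf's right side (holder -y), 10 mm thick, as long as the shelf; this point is at y -57.5 mm, 67 mm above the table; the face that guides the board is at y -52.5 in the holder's frame.
- board: White specimen board, 180 (x) x 100 (y) x 8 mm, about 0.34 kg; starts flat on the shelf, +x end to the jaws, off the fence and askew. Origin: centre of underside, z up. It is 10 mm longer than the jaw walls' distance at rest. Glued on: a wooden finger rail (see rail) and a rock slab with fossil, x -9 to 53, y -35 to 35 mm, 11 mm above the board's top.
- rail (a point): Middle of the top of the board's finger rail, at board x -30 mm, 22 mm above the underside. The rail is 10 mm thick (board x -35 to -25), 80 mm long (y -40 to 40) and stands 14 mm above the board's top. Behind it the board is bare from x -35 to its rear edge at -90.
- jaw_far (a joint): How far the far jaw is pushed outwards (holder +x) against its spring, m: 0 at rest, stop at 0.036; about 0.005 with the board seated.
- jaw_near (a joint): How far the near jaw is pushed outwards (holder -x) against its spring, m: 0 at rest, stop at 0.010; about 0.005 with the board seated.
- far_lip (a point): Middle of the top edge of the far jaw's lip, facing the near jaw, 47 mm above the table; at rest at holder x 75. Both jaws are steel, 130 mm wide, an upside-down L in section: a wall, inner face 10 mm further out (x 85 at rest), and a flat-topped lip 5 mm thick over a slot 12 mm high above the bed. Spring: 2.5 N at rest plus 0.5 N per mm pushed out.
- near_lip (a point): The same point of the near jaw's lip: at rest at holder x -75 mm, its wall at -85; same section, height and spring. The board rides over its flat top and then drops off this edge onto the bed.
- filter_a: Bystander: white plastic filter ring, 72 mm across, 10 mm high, lying on the table by the holder. Origin: its underside's centre.
- filter_b: Bystander: black plastic filter ring, 72 mm across, 10 mm high, lying on the table by the holder. Origin: its underside's centre.
- dust_brush: Bystander: dusting brush, 170 mm long, lying on the table. Origin: its underside's centre or middle.
- solvent: Bystander: amber glass bottle, 52 mm across, 120 mm high, standing. Origin: its underside's centre.
- scale_block: Bystander: aluminium bar 100 x 25 x 15 mm, lying on the table. Origin: its underside's centre.
- jar: Bystander: clear jar with lid, 64 mm across, 70 mm high, standing. Origin: its underside's centre.
- cup: Bystander: white cup, 72 mm across, 85 mm high, standing. Origin: its underside's centre.
Mind the look-alikes: they are no part of the job. What is meant by the board is not green, and is the smaller of those in its own colour.

How it is judged:
By the outcome, as a careful person would: the job done as asked, in the order asked, and still so for the second after the job is handed in, with the robot touching nothing.
It also fails if it takes over 54 s, if anything falls off the work surface, if the arm or the gripper's body presses on something with over 40 N, if the wrist force passes 120 N, or if a joint passes its speed limit or range.

## Working session

There is one attempt and no reset: what is moved stays moved. The work goes in short steps, Python scripts to look and compute and a tool call to move; the robot and the scene stay as the last step left them, time stands still between calls to the robot, and variables do not carry over. Pictures are saved under pics/ and viewed, about 8 in all and at most 12, crops included, and the job is handed in when it is done.

Besides the shell and the picture viewer there is one more tool, called after "Call:" as name(argument=value, ...) on one line, values as JSON. servo_tool: Moves the arm, as the interface text tells. Its arguments: {"type":"object","properties":{"deltas":{"type":"array"},"newtons":{"type":"number"}},"required":["deltas"]}

```bash
ls; mkdir -p pics; python3 - <<'E'
from bench import *
import cv2,json
o=get_obs();print({k:(v if not hasattr(v,'tolist') else v.tolist()) for k,v in o.items()})
for n in("scene","top"):
    im=snapshot(n);cv2.imwrite(f"pics/{n}1.png",im);print(n,get_calibration(n))
E
```

```text
pics
{'time_s': 0.0, 'joint_positions': [1.1670935136153961, 0.3218338173842418, -0.07010726541117071, 1.4517047253987785, 0.022619423176336233, 1.3707923008219707, -0.056895081097172215], 'dq': [0.0008351553423837915, -0.003024326061296685, 0.0007382868226627046, 0.0009102380065888279, 0.0012070946380878635, 0.0009880316955353974, 0.00015752684839555716], 'effort': [-0.00013434669654088793, -49.35809254646301, -0.3825455345213413, -31.433908939361572, 0.012762965925503522, 0.011399449431337416, -1.7356170474158716e-05], 'position': [0.263477571695857, -0.5936029544722455, 0.2302017368674367], 'orientation': [0.5922351411152816, 0.38576086007180604, 0.5934326169879849, -0.38507638925233306], 'ft_force': [0.30593682488602286, -0.7401360408561384, 0.0958952871819411], 'wrist_torque': [0.02443406794374006, -0.02335129356482591, -0.0005881272958161881], 'grip_width': 1.0041912116540403}
scene {'camera_matrix': array([[507.36672074,   0.        , 329.22726223],
       [  0.        , 507.36672074, 237.51495972],
       [  0.        ,   0.        ,   1.        ]]), 'eye': array([1.53494699, 0.57021215, 0.85037298]), 'orientation': array([-0.23273166,  0.42419218,  0.77237291, -0.41150584])}
top {'camera_matrix': array([[557.36911836,   0.        , 319.24530897],
       [  0.        , 557.36911836, 232.98166563],
       [  0.        ,   0.        ,   1.        ]]), 'eye': array([ 0.28287393, -0.04825548,  1.58428895]), 'orientation': array([-0.06252686,  0.70834832, -0.70052843,  0.05994134])}
```

View pics/top1.png

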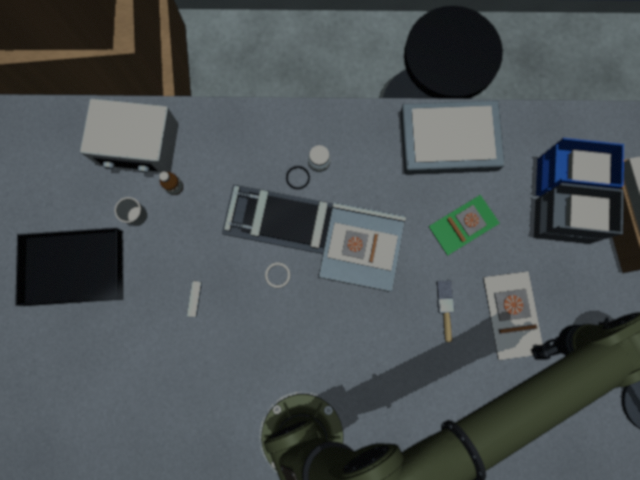

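View pics/scene1.png

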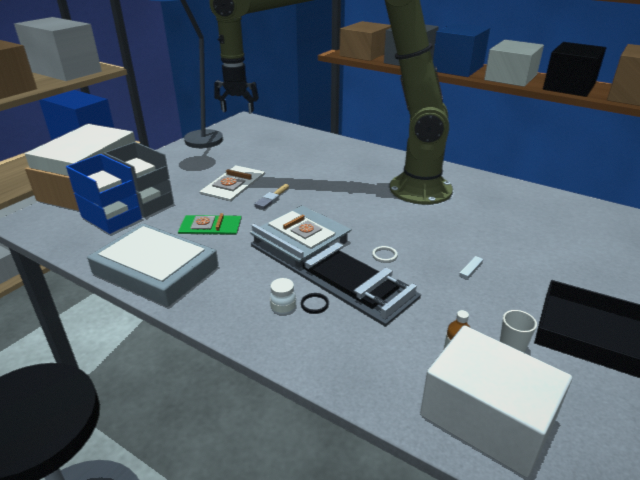

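Candidates by top-view pixel: a white board on the shelf (362,247), a green one at (463,225) and a larger white one at (513,315). The small white one on the shelf fits the description. I'll confirm it in a crop and measure.

```bash
cat > h.py <<'E'
from bench import *
import cv2,numpy as np
from scipy.spatial.transform import Rotation as R
def rot(q): return R.from_quat([q[1],q[2],q[3],q[0]]).as_matrix()
def ray(cal,uv,z):
    K=cal["camera_matrix"];uv=np.atleast_2d(uv).astype(float)
    d=np.c_[uv,np.ones(len(uv))]@np.linalg.inv(K).T@rot(cal["orientation"]).T
    e=np.array(cal["eye"]);return e+d*((z-e[2])/d[:,2])[:,None]
def proj(cal,p):
    c=(np.atleast_2d(p)-cal["eye"])@rot(cal["orientation"]);q=c@cal["camera_matrix"].T
    return q[:,:2]/q[:,2:]
def st():
    o=get_obs();print("t %.2f"%o["time_s"],"pos",np.round(o["position"],4),"f",np.round(o["ft_force"],1),"g %.3f"%o["grip_width"]);m=rot(o["orientation"]);print("z axis yaw",np.degrees(np.arctan2(m[1,2],m[0,2])),"xaxis",np.round(m[:,0],3));return o
E
python3 - <<'E'
from h import *
im=cv2.imread("pics/top1.png");cal=get_calibration("top")
c=im[175:300,215:415];cv2.imwrite("pics/c1.png",cv2.resize(c,None,fx=4,fy=4,interpolation=cv2.INTER_CUBIC))
for n,uv,z in [("rail",(375,248),.069),("board",(362,247),.055),("fence ends",(333,205),.067),("",(404,217),.067),("far jaw ends",(267,190),.047),("",(253,238),.047),("near",(329,203),.047),("",(313,248),.047)]:
    print(n,np.round(ray(cal,uv,z)[0],3))
st()
E
```

```text
rail [ 0.508 -0.195  0.069]
board [ 0.513 -0.16   0.055]
fence ends [ 0.628 -0.079  0.067]
 [ 0.596 -0.276  0.067]
far jaw ends [0.674 0.109 0.047]
 [0.536 0.144 0.047]
near [ 0.638 -0.068  0.047]
 [ 0.509 -0.024  0.047]
t 0.10 pos [ 0.2635 -0.5937  0.2303] f [ 0.1  0.2 -0.7] g 1.003
z axis yaw -66.06073479720226 xaxis [-0.001  0.002 -1.   ]
```

View pics/c1.png

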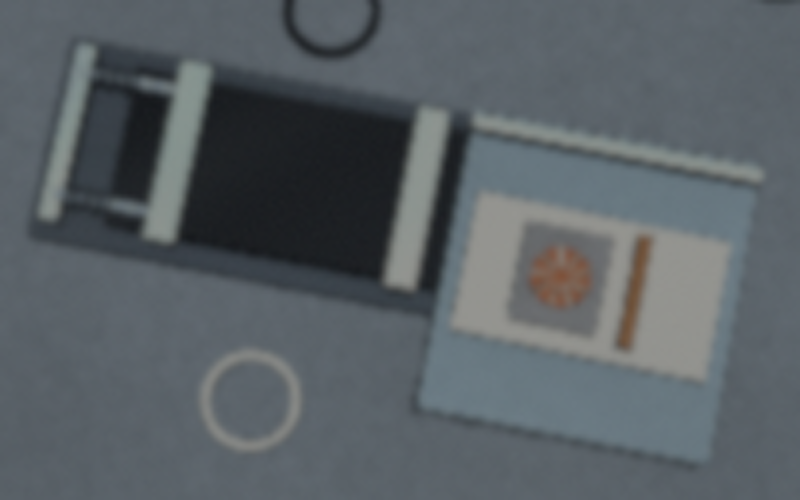

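The crop confirms it: the white board on the shelf has the fossil slab and a rail to its right (rear), with the near jaw at crop x≈415, the far jaw at ≈180 and the fence along the top. I'll move over the shelf for a close look.

Call:
servo_tool(deltas=[{"offset":[2,4,3],"yaw":-4,"hand":100},{"offset":[5,10,6],"yaw":-8,"hand":100},{"offset":[8,16,8],"yaw":-12,"hand":100},{"offset":[11,22,10],"yaw":-16,"hand":100},{"offset":[14,28,10],"yaw":-20,"hand":100},{"offset":[17,34,10],"yaw":-25,"hand":100},{"offset":[20,40,10],"yaw":-29,"hand":100},{"offset":[23,45,10],"yaw":-33,"hand":100}])

```text
time_s: 1.1
position: [0.477, -0.1719, 0.3301]
orientation: [0.458, 0.539, 0.459, -0.538]
ft_force: [0.7, -0.5, 0.1]
grip_width: 1.003
```

```bash
python3 - <<'E'
from h import *
import pickle
st();cal=get_calibration("wrist");im=snapshot("wrist");st();cv2.imwrite("pics/w1.png",im);pickle.dump(cal,open("w1.pkl","wb"));print(cal["eye"],rot(cal["orientation"]))
E
```

```text
t 1.10 pos [ 0.477  -0.1719  0.3301] f [ 0.7 -0.5  0.1] g 1.003
z axis yaw -99.20781392456166 xaxis [ 0.     0.001 -1.   ]
t 1.15 pos [ 0.4813 -0.1614  0.3303] f [2.6 7.6 0.5] g 0.995
z axis yaw -98.57756174853318 xaxis [ 0.003  0.007 -1.   ]
[ 0.55032498 -0.18487747  0.47305706] [[-0.16011817 -0.944981   -0.28525966]
 [-0.98709598  0.15272316  0.04813689]
 [-0.00192269  0.28928625 -0.9572407 ]]
```

View pics/w1.png

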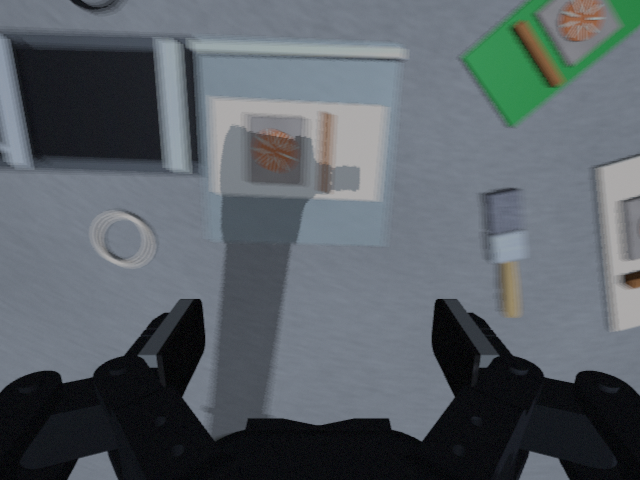

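The wrist view shows the shelf, fence (190–405, 50), board (210–390, 95–200), near jaw (172,105) and far jaw (10,105). It is smeared by motion, so I'll retake it settled and extract the edges.

```bash
python3 - <<'E'
from h import *
import pickle
st();cal=get_calibration("wrist");im=snapshot("wrist");st();cv2.imwrite("pics/w2.png",im);pickle.dump(cal,open("w2.pkl","wb"))
big=cv2.resize(im[20:270,0:420],None,fx=1.9,fy=1.9,interpolation=cv2.INTER_CUBIC);cv2.imwrite("pics/w2c.png",big)
E
```

```text
t 1.15 pos [ 0.4813 -0.1614  0.3303] f [2.6 7.6 0.5] g 0.995
z axis yaw -98.57756174853318 xaxis [ 0.003  0.007 -1.   ]
t 1.20 pos [ 0.4797 -0.1651  0.3303] f [0.1 0.4 0.3] g 1.004
z axis yaw -98.34481068771608 xaxis [ 0.002  0.005 -1.   ]
```

View pics/w2c.png

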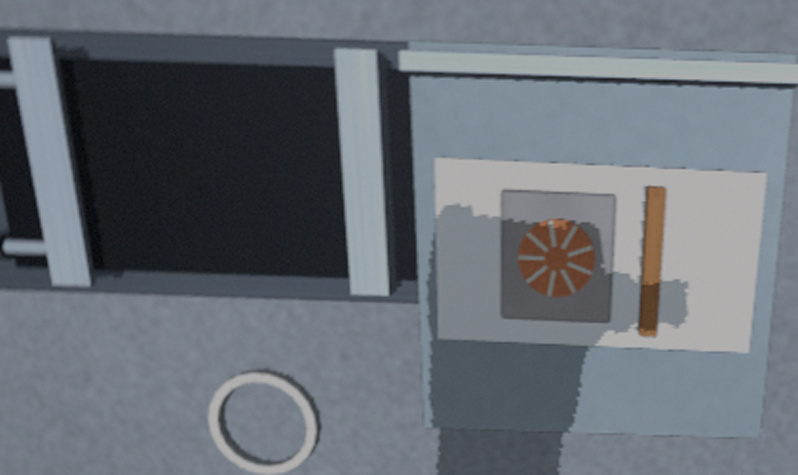

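```bash
python3 - <<'E'
from h import *
import pickle
cal=pickle.load(open("w2.pkl","rb"))
P=lambda L,z: ray(cal,np.array(L)/1.9+[0,20],z)[:,:2]
F=P([(400,70),(797,83)],.067);N=P([(335,50),(350,296)],.047);Nl=P([(377,50),(390,294)],.047);J=P([(51,38),(90,286)],.047);B=P([(435,158),(767,172),(749,352),(437,338)],.055)
Rl=P([(645,187),(664,187),(657,336),(639,336)],.069)
ang=lambda a,b:np.degrees(np.arctan2(*(b-a)[::-1]))
print("fence yaw",ang(F[1],F[0]),"jaw yaw",ang(N[0],N[1])-90,ang(J[0],J[1])-90,"jaw width",np.linalg.norm(N[0]-N[1]),np.linalg.norm(J[0]-J[1]))
print("lip dist",np.linalg.norm(N.mean(0)-J.mean(0)),"lip w",np.linalg.norm(N.mean(0)-Nl.mean(0)))
print("board edges",[np.linalg.norm(B[i]-B[(i+1)%4]) for i in range(4)],"yaws",ang(B[1],B[0]),ang(B[2],B[3]),ang(B[0],B[3])-90,ang(B[1],B[2])-90)
c=(N.mean(0)+J.mean(0))/2;d=J.mean(0)-N.mean(0);yaw=np.arctan2(d[1],d[0]);print("centre",c,"axis yaw",np.degrees(yaw))
for y in (yaw,np.radians(ang(F[1],F[0]))):
  M=np.array([[np.cos(y),np.sin(y)],[-np.sin(y),np.cos(y)]]);h=lambda p:np.round((M@(p-c).T).T*1000,1)
  print("holder: fence",h(F).tolist(),"board",h(B).tolist(),h(B.mean(0)),"rail",h(Rl.mean(0)),"N",h(N).tolist(),"J",h(J).tolist())
E
```

```text
fence yaw 79.63038500879291 jaw yaw 79.2526371838978 79.01074519302313 jaw width 0.13007420036948134 0.1304602773109485
lip dist 0.14985774314367348 lip w 0.022755009004955373
board edges [np.float64(0.17889948278619636), np.float64(0.09936446360426614), np.float64(0.18014006511883615), np.float64(0.09870557205708892)] yaws 79.1086899774078 78.89620404093472 78.32503798682282 79.04489198903329
centre [0.59084435 0.04536694] axis yaw 79.20631432482703
holder: fence [[-114.2, -54.2], [-315.3, -55.7]] board [[-128.0, -12.7], [-306.9, -12.4], [-306.7, 87.0], [-126.5, 86.0]] [-217.   37.] rail [-246.6   37.4] N [[-74.9, -65.0], [-75.0, 65.0]] J [[74.7, -65.2], [75.2, 65.2]]
holder: fence [[-114.6, -53.3], [-315.7, -53.3]] board [[-128.1, -11.7], [-307.0, -10.1], [-306.0, 89.3], [-125.9, 87.0]] [-216.8   38.6] rail [-246.3   39.2] N [[-75.4, -64.5], [-74.5, 65.6]] J [[74.2, -65.8], [75.6, 64.7]]
```

The sizes check out: 179×99 for the board, lip distance 149.9, jaw width 130. That gives holder yaw ≈79.3°, centre (0.591, 0.045), and the board at holder (-217, +37.5). Next I go beside the board's +y edge, fingers along holder x, to push it toward the fence.

Call:
servo_tool(deltas=[{"offset":[-2,1,-4],"yaw":-1,"hand":40},{"offset":[-3.8,2.3,-8],"yaw":-2.4,"hand":40},{"offset":[-3.8,2.3,-12],"yaw":-2.4,"hand":40},{"offset":[-3.8,2.3,-16],"yaw":-2.4,"hand":40},{"offset":[-3.8,2.3,-20],"yaw":-2.4,"hand":40},{"offset":[-3.8,2.3,-24],"yaw":-2.4,"hand":40},{"offset":[-3.8,2.3,-26.5],"yaw":-2.4,"hand":40},{"offset":[-3.8,2.3,-27],"yaw":-2.4,"hand":40}])

```text
time_s: 2.2
position: [0.4399, -0.1417, 0.0585]
orientation: [0.449, 0.546, 0.453, -0.544]
ft_force: [0.6, 0.4, 0.4]
grip_width: 0.4
```

```bash
cat >> h.py <<'E'
C=np.array([.5908,.0454]);Y=np.radians(79.3);EX=np.array([np.cos(Y),np.sin(Y)]);EY=np.array([-EX[1],EX[0]])
def hp():
    o=st();p=o["position"][:2]-C;print("holder",np.round([p@EX*1e3,p@EY*1e3,o["position"][2]*1e3],1))
def go(x,y):
    o=get_obs();p=C+x/1e3*EX+y/1e3*EY;print("go cm",np.round((p-o["position"][:2])*100,2))
E
python3 - <<'E'
from h import *
hp();go(-212,50)
E
```

```text
t 2.20 pos [ 0.4399 -0.1417  0.0585] f [0.6 0.4 0.4] g 0.400
z axis yaw -100.73586114115675 xaxis [-0.002  0.007 -1.   ]
holder [-211.9  113.5   58.5]
go cm [ 6.24 -1.19]
```

Call:
servo_tool(deltas=[{"offset":[0,0,-0.4],"yaw":0,"hand":40},{"offset":[0,0,-0.8],"yaw":0,"hand":40},{"offset":[0,0,-0.8],"yaw":0,"hand":40},{"offset":[0.5,-0.1,-0.8],"yaw":0,"hand":40},{"offset":[1.1,-0.2,-0.8],"yaw":0,"hand":40},{"offset":[1.6,-0.3,-0.8],"yaw":0,"hand":40},{"offset":[2.1,-0.4,-0.8],"yaw":0,"hand":40},{"offset":[2.6,-0.5,-0.8],"yaw":0,"hand":40}])

```text
time_s: 3.2
position: [0.4657, -0.1467, 0.0503]
orientation: [0.448, 0.545, 0.454, -0.544]
ft_force: [-2.9, 0.7, 1.2]
grip_width: 0.398
```

```bash
cat >> h.py <<'E'
import pickle
def look(tag,box=None,f=2,cam="wrist"):
    cal=get_calibration(cam);im=snapshot(cam);cv2.imwrite(f"pics/{tag}.png",im);pickle.dump(cal,open(tag+".pkl","wb"))
    if box: x0,y0,x1,y1=box;cv2.imwrite(f"pics/{tag}c.png",cv2.resize(im[y0:y1,x0:x1],None,fx=f,fy=f,interpolation=cv2.INTER_CUBIC))
E
python3 - <<'E'
from h import *
hp();look("w3");hp();go(-212,63)
E
```

```text
t 3.20 pos [ 0.4657 -0.1467  0.0503] f [-2.9  0.7  1.2] g 0.398
z axis yaw -100.74011752359536 xaxis [-0.003  0.007 -1.   ]
holder [-211.9   87.2   50.3]
t 3.25 pos [ 0.4668 -0.1468  0.0504] f [-0.2 -0.1 -1.1] g 0.399
z axis yaw -100.73334184209145 xaxis [-0.001  0.007 -1.   ]
holder [-211.9   86.2   50.4]
go cm [ 2.28 -0.44]
```

View pics/w3.png

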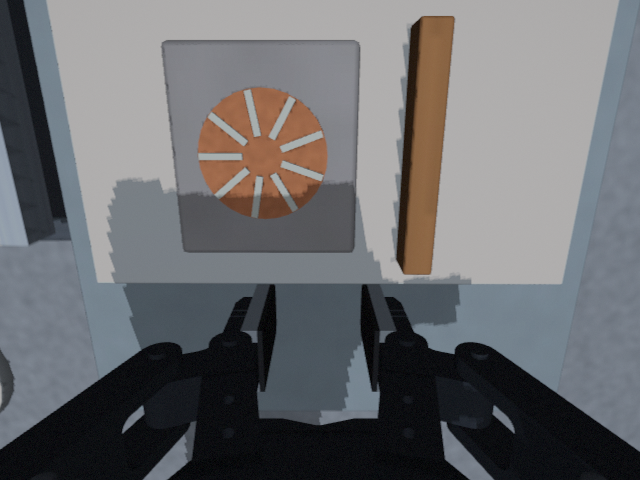

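The view shows both fingers against the board's +y edge (row 283), level across, with 2.9 N of push. It is sliding square, so I measure the edge and work out what remains.

```bash
python3 - <<'E'
from h import *
cal=pickle.load(open("w3.pkl","rb"))
p=ray(cal,[(97,282),(562,284)],.055)[:,:2]-C
print(np.round(np.c_[p@EX,p@EY]*1e3,1))
hp()
E
```

```text
[[-127.2   75.1]
 [-306.6   75.5]]
t 3.25 pos [ 0.4668 -0.1468  0.0504] f [-0.2 -0.1 -1.1] g 0.399
z axis yaw -100.73334184209145 xaxis [-0.001  0.007 -1.   ]
holder [-211.9   86.2   50.4]
```

Call:
servo_tool(deltas=[{"offset":[0.4,-0.1,0],"yaw":0,"hand":40},{"offset":[0.8,-0.2,0],"yaw":0,"hand":40},{"offset":[1.2,-0.2,0],"yaw":0,"hand":40},{"offset":[1.6,-0.3,0],"yaw":0,"hand":40},{"offset":[1.9,-0.4,0],"yaw":0,"hand":40},{"offset":[2.2,-0.4,0],"yaw":0,"hand":40},{"offset":[2.4,-0.45,0],"yaw":0,"hand":40},{"offset":[2.45,-0.46,0],"yaw":0,"hand":40}])

```text
time_s: 4.25
position: [0.4914, -0.1514, 0.0504]
orientation: [0.449, 0.546, 0.453, -0.543]
ft_force: [-1.7, 0.3, -0.4]
grip_width: 0.398
```

```bash
python3 - <<'E'
from h import *
hp()
E
```

```text
t 4.25 pos [ 0.4914 -0.1514  0.0504] f [-1.7  0.3 -0.4] g 0.398
z axis yaw -100.73077381654814 xaxis [-0.001  0.007 -1.   ]
holder [-211.8   61.1   50.4]
```

Call:
servo_tool(deltas=[{"offset":[-1,0.2,0],"yaw":0,"hand":40},{"offset":[-1,0.2,3],"yaw":0,"hand":40},{"offset":[0,-1,6],"yaw":10,"hand":40},{"offset":[1,-2,7],"yaw":20,"hand":40},{"offset":[2,-4,7],"yaw":30,"hand":40},{"offset":[3,-5,7],"yaw":40,"hand":40},{"offset":[4,-6,7],"yaw":50,"hand":40},{"offset":[4.9,-7,7],"yaw":60,"hand":40}])

```text
time_s: 5.25
position: [0.5406, -0.2217, 0.1207]
orientation: [0.662, 0.244, 0.666, -0.244]
ft_force: [0.2, -0.2, -0.2]
grip_width: 0.401
```

Call:
servo_tool(deltas=[{"offset":[0,0,0],"yaw":9,"hand":40},{"offset":[0,0,0],"yaw":18,"hand":40},{"offset":[0,0,0],"yaw":27,"hand":40},{"offset":[0,0,0],"yaw":30,"hand":40},{"offset":[0,0,0],"yaw":30,"hand":40},{"offset":[0,0,0],"yaw":30,"hand":40},{"offset":[0,0,0],"yaw":30,"hand":40},{"offset":[0,0,0],"yaw":30,"hand":40}])

```text
time_s: 6.25
position: [0.5406, -0.2217, 0.1208]
orientation: [0.702, 0.063, 0.706, -0.065]
ft_force: [0.3, 0.4, -0.6]
grip_width: 0.4
```

```bash
python3 - <<'E'
from h import *
hp();look("w4");go(-271,0)
E
```

```text
t 6.25 pos [ 0.5406 -0.2217  0.1208] f [ 0.3  0.4 -0.6] g 0.400
z axis yaw -10.409672092488393 xaxis [-0.006 -0.001 -1.   ]
holder [-271.7   -0.3  120.8]
go cm [-0.01  0.08]
```

View pics/w4.png

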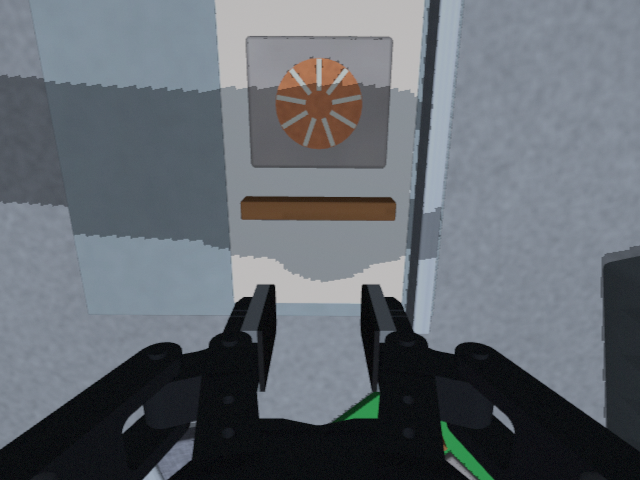

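The view looks forward along the loading direction: rail centred at (318,208), board rear edge at row ~303, right edge about parallel to the fence with a narrow gap.

```bash
python3 - <<'E'
from h import *
cal=pickle.load(open("w4.pkl","rb"))
def q(n,L,z):
    p=ray(cal,L,z)[:,:2]-C;print(n,np.round(np.c_[p@EX,p@EY]*1e3,1).tolist())
q("left edge",[(216,0),(233,302)],.055);q("right",[(426,0),(408,302)],.055);q("rear",[(234,303),(407,304)],.055)
q("rail top rear?",[(241,220),(396,221)],.069);q("rail top",[(241,203),(395,203)],.069);q("rail base",[(241,220),(396,221)],.055);q("fence",[(439,0),(418,330)],.067);q("slab",[(252,167),(386,167)],.066)
E
```

```text
left edge [[-147.6, 48.4], [-306.0, 49.6]]
right [[-147.2, -51.1], [-305.3, -54.0]]
rear [[-306.7, 49.1], [-306.6, -53.5]]
rail top rear? [[-251.8, 39.3], [-251.8, -40.9]]
rail top [[-242.8, 38.8], [-242.3, -39.8]]
rail base [[-255.6, 42.2], [-255.7, -43.8]]
fence [[-150.1, -54.0], [-316.8, -57.9]]
slab [[-224.8, 32.9], [-224.4, -34.7]]
```

Call:
servo_tool(deltas=[{"offset":[0,0,-2],"yaw":-0.3,"hand":40},{"offset":[0,0,-4],"yaw":-0.3,"hand":40},{"offset":[0,0,-5.4],"yaw":-0.3,"hand":40},{"offset":[0,0,-5.8],"yaw":-0.3,"hand":40},{"offset":[0,0,-5.8],"yaw":-0.3,"hand":40},{"offset":[0.1,0.5,-5.8],"yaw":-0.3,"hand":40},{"offset":[0.2,1.0,-5.8],"yaw":-0.3,"hand":40},{"offset":[0.3,1.5,-5.8],"yaw":-0.3,"hand":40}])

```text
time_s: 7.3
position: [0.544, -0.2072, 0.0634]
orientation: [0.702, 0.065, 0.706, -0.067]
ft_force: [-0.5, -2.5, 1.5]
grip_width: 0.399
```

```bash
python3 - <<'E'
from h import *
hp();go(-156,0)
E
```

```text
t 7.30 pos [ 0.544  -0.2072  0.0634] f [-0.5 -2.5  1.5] g 0.399
z axis yaw -10.713414712476176 xaxis [-0.005 -0.003 -1.   ]
holder [-256.9   -0.9   63.4]
go cm [1.79 9.94]
```

Call:
servo_tool(deltas=[{"offset":[0.2,1.1,0],"yaw":0,"hand":40},{"offset":[0.43,2.4,0],"yaw":0,"hand":40},{"offset":[0.67,3.7,0],"yaw":0,"hand":40},{"offset":[0.9,5.0,0],"yaw":0,"hand":40},{"offset":[1.13,6.3,0],"yaw":0,"hand":40},{"offset":[1.37,7.6,0],"yaw":0,"hand":40},{"offset":[1.6,8.9,0],"yaw":0,"hand":40},{"offset":[1.8,9.9,0],"yaw":0,"hand":40}])

```text
time_s: 8.3
position: [0.5621, -0.1073, 0.0634]
orientation: [0.702, 0.065, 0.706, -0.067]
ft_force: [-1.0, -2.9, 1.2]
grip_width: 0.402
```

```bash
python3 - <<'E'
from h import *
hp();look("w5");go(-116,0)
E
```

```text
t 8.30 pos [ 0.5621 -0.1073  0.0634] f [-1.  -2.9  1.2] g 0.402
z axis yaw -10.68459980291325 xaxis [-0.005 -0.003 -1.   ]
holder [-1.554e+02 -1.000e-01  6.340e+01]
go cm [0.69 3.68]
```

View pics/w5.png

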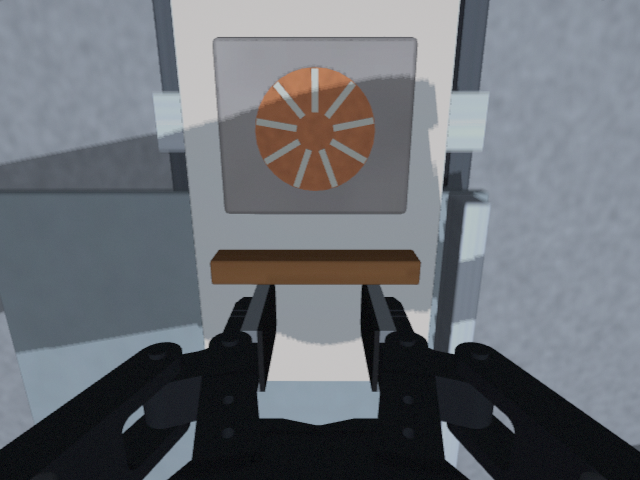

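The board rides square over the near jaw, with side gaps of 29 px and 36 px to the jaw ends, so about 1 mm off centre. Both fingers are on the rail. I'll push on slowly through the tip-down.

Call:
servo_tool(deltas=[{"offset":[0.1,0.7,0.1],"yaw":0,"hand":40},{"offset":[0.25,1.4,0.15],"yaw":0,"hand":40},{"offset":[0.4,2.1,0.15],"yaw":0,"hand":40},{"offset":[0.55,2.9,0.15],"yaw":0,"hand":40},{"offset":[0.7,3.6,0.15],"yaw":0,"hand":40},{"offset":[0.85,4.4,0.15],"yaw":0,"hand":40},{"offset":[0.97,5.1,0.15],"yaw":0,"hand":40},{"offset":[1.1,5.8,0.15],"yaw":0,"hand":40}])

```text
time_s: 9.35
position: [0.5732, -0.0466, 0.0647]
orientation: [0.702, 0.065, 0.706, -0.066]
ft_force: [-1.2, -1.2, -0.3]
grip_width: 0.401
```

```bash
python3 - <<'E'
from h import *
hp();go(-61,0)
E
```

```text
t 9.35 pos [ 0.5732 -0.0466  0.0647] f [-1.2 -1.2 -0.3] g 0.401
z axis yaw -10.571244597088715 xaxis [-0.005 -0.001 -1.   ]
holder [-93.6   0.2  64.7]
go cm [0.63 3.2 ]
```

Call:
servo_tool(deltas=[{"offset":[0.05,0.3,-0.2],"yaw":0,"hand":40},{"offset":[0.12,0.7,-0.4],"yaw":0,"hand":40},{"offset":[0.2,1.1,-0.5],"yaw":0,"hand":40},{"offset":[0.3,1.5,-0.55],"yaw":0,"hand":40},{"offset":[0.37,1.9,-0.6],"yaw":0,"hand":40},{"offset":[0.45,2.3,-0.6],"yaw":0,"hand":40},{"offset":[0.52,2.6,-0.65],"yaw":0,"hand":40},{"offset":[0.55,2.8,-0.65],"yaw":0,"hand":40}])

```text
time_s: 10.35
position: [0.5785, -0.0181, 0.0579]
orientation: [0.702, 0.065, 0.706, -0.066]
ft_force: [-0.6, -1.0, -0.6]
grip_width: 0.402
```

```bash
python3 - <<'E'
from h import *
hp();look("w6");go(-61,0)
E
```

```text
t 10.35 pos [ 0.5785 -0.0181  0.0579] f [-0.6 -1.  -0.6] g 0.402
z axis yaw -10.553369481100457 xaxis [-0.006 -0.001 -1.   ]
holder [-64.7   0.3  57.9]
go cm [0.09 0.32]
```

View pics/w6.png

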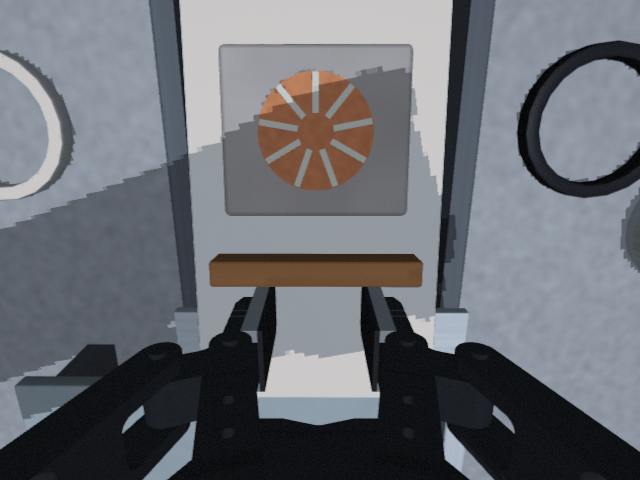

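The board is tipped forward and still square, with its rear edge at row ~393 over the near jaw. Next I push into the far jaw.

Call:
servo_tool(deltas=[{"offset":[0.07,0.4,-0.1],"yaw":0,"hand":40},{"offset":[0.15,0.8,-0.2],"yaw":0,"hand":40},{"offset":[0.23,1.2,-0.2],"yaw":0,"hand":40},{"offset":[0.3,1.6,-0.3],"yaw":0,"hand":40},{"offset":[0.38,2.0,-0.3],"yaw":0,"hand":40},{"offset":[0.46,2.4,-0.3],"yaw":0,"hand":40},{"offset":[0.53,2.8,-0.4],"yaw":0,"hand":40},{"offset":[0.55,2.9,-0.4],"yaw":0,"hand":40}])

```text
time_s: 11.4
position: [0.5834, 0.006, 0.0545]
orientation: [0.701, 0.063, 0.707, -0.069]
ft_force: [-5.0, -12.2, 9.2]
grip_width: 0.4
```

```bash
python3 - <<'E'
from h import *
hp();go(-27,0)
E
```

```text
t 11.40 pos [0.5834 0.006  0.0545] f [ -5.  -12.2   9.2] g 0.400
z axis yaw -10.676677651344267 xaxis [-0.008 -0.008 -1.   ]
holder [-40.1  -0.   54.5]
go cm [0.24 1.29]
```

Call:
servo_tool(deltas=[{"offset":[0.12,0.6,0],"yaw":0,"hand":40},{"offset":[0.16,0.9,0],"yaw":0,"hand":40},{"offset":[0.2,1.1,-0.1],"yaw":0,"hand":40},{"offset":[0.25,1.3,-0.1],"yaw":0,"hand":40},{"offset":[0.3,1.5,-0.2],"yaw":0,"hand":40},{"offset":[0.33,1.7,-0.2],"yaw":0,"hand":40},{"offset":[0.37,1.9,-0.2],"yaw":0,"hand":40},{"offset":[0.37,1.9,-0.2],"yaw":0,"hand":40}])

```text
time_s: 12.4
position: [0.5855, 0.0157, 0.0532]
orientation: [0.7, 0.06, 0.708, -0.075]
ft_force: [-7.2, -17.9, 13.0]
grip_width: 0.398
```

```bash
python3 - <<'E'
from h import *
hp();look("w7");go(-27,0)
E
```

```text
t 12.40 pos [0.5855 0.0157 0.0532] f [ -7.2 -17.9  13. ] g 0.398
z axis yaw -10.937815135602266 xaxis [-0.013 -0.021 -1.   ]
holder [-30.2  -0.3  53.2]
go cm [0.03 0.32]
```

View pics/w7.png

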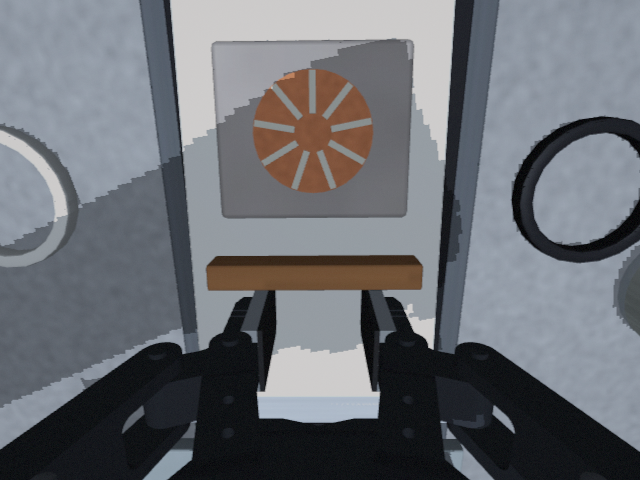

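The board has not dropped yet: rear edge at row ~393, still on the lip, with c≈16 mm. I'll push a little further with light down-pressure.

Call:
servo_tool(deltas=[{"offset":[0.18,1.0,-0.1],"yaw":0,"hand":40},{"offset":[0.2,1.1,-0.2],"yaw":0,"hand":40},{"offset":[0.23,1.2,-0.2],"yaw":0,"hand":40},{"offset":[0.25,1.3,-0.3],"yaw":0,"hand":40},{"offset":[0.27,1.4,-0.3],"yaw":0,"hand":40},{"offset":[0.29,1.5,-0.4],"yaw":0,"hand":40},{"offset":[0.31,1.6,-0.4],"yaw":0,"hand":40},{"offset":[0.31,1.6,-0.5],"yaw":0,"hand":40}])

```text
time_s: 13.45
position: [0.5861, 0.0213, 0.0464]
orientation: [0.698, 0.056, 0.71, -0.082]
ft_force: [-4.0, -18.4, 1.5]
grip_width: 0.4
```

```bash
python3 - <<'E'
from h import *
hp();look("w8")
a=cv2.imread("pics/w7.png").astype(int);b=cv2.imread("pics/w8.png").astype(int)
for v in range(340,425,3): print(v,a[v,310:330].mean((0,1)).round(),b[v,310:330].mean((0,1)).round())
for v in range(240,300,4): print(v,b[v,310:330].mean((0)).round())
E
```

```text
t 13.45 pos [0.5861 0.0213 0.0464] f [ -4.  -18.4   1.5] g 0.400
z axis yaw -11.21629833088667 xaxis [-0.02  -0.034 -0.999]
holder [-24.6   0.1  46.4]
340 155.0 159.0
343 155.0 167.0
346 155.0 201.0
349 159.0 210.0
352 202.0 210.0
355 205.0 210.0
358 205.0 210.0
361 205.0 210.0
364 205.0 210.0
367 205.0 210.0
370 205.0 210.0
373 205.0 210.0
376 204.0 210.0
379 205.0 210.0
382 205.0 210.0
385 205.0 210.0
388 204.0 209.0
391 204.0 110.0
394 205.0 31.0
397 188.0 73.0
400 183.0 75.0
403 186.0 107.0
406 186.0 195.0
409 186.0 193.0
412 187.0 192.0
415 186.0 194.0
418 186.0 189.0
421 181.0 189.0
424 27.0 125.0
240 [168. 161. 154.]
244 [167. 161. 154.]
248 [167. 161. 154.]
252 [167. 160. 154.]
256 [28. 41. 58.]
260 [28. 42. 58.]
264 [30. 43. 61.]
268 [ 49.  73. 102.]
272 [ 56.  82. 114.]
276 [ 56.  83. 115.]
280 [ 57.  84. 116.]
284 [ 54.  81. 112.]
288 [ 53.  80. 111.]
292 [167. 160. 154.]
296 [167. 160. 153.]
```

The vertical reaction dropped to 1.5 N and a dark gap opened between the board's rear (row 391) and the lip (row 405), so the rear has cleared. I press down while holding the push.

Call:
servo_tool(deltas=[{"offset":[0.2,1.0,-0.3],"yaw":0,"hand":40},{"offset":[0.2,1.0,-0.5],"yaw":0,"hand":40},{"offset":[0.2,1.0,-0.7],"yaw":0,"hand":40},{"offset":[0.2,1.0,-0.9],"yaw":0,"hand":40},{"offset":[0.2,1.0,-1.0],"yaw":0,"hand":40},{"offset":[0.2,1.0,-1.1],"yaw":0,"hand":40},{"offset":[0.2,1.0,-1.2],"yaw":0,"hand":40},{"offset":[0.2,1.0,-1.2],"yaw":0,"hand":40}])

```text
time_s: 14.5
position: [0.5864, 0.02, 0.0375]
orientation: [0.696, 0.052, 0.711, -0.09]
ft_force: [-15.2, -21.2, 30.6]
grip_width: 0.401
```

```bash
python3 - <<'E'
from h import *
hp();look("w9")
b=cv2.imread("pics/w9.png").astype(int)
for v in range(340,430,3): print(v,b[v,310:330].mean().round(),end=";")
E
```

```text
t 14.50 pos [0.5864 0.02   0.0375] f [-15.2 -21.2  30.6] g 0.401
z axis yaw -11.511974476544395 xaxis [-0.027 -0.051 -0.998]
holder [-25.7  -0.4  37.5]
340 164.0;343 197.0;346 215.0;349 215.0;352 215.0;355 215.0;358 215.0;361 215.0;364 215.0;367 215.0;370 215.0;373 215.0;376 215.0;379 215.0;382 215.0;385 215.0;388 215.0;391 23.0;394 23.0;397 24.0;400 24.0;403 24.0;406 76.0;409 77.0;412 79.0;415 101.0;418 200.0;421 198.0;424 128.0;427 20.0;
```

View pics/w9.png

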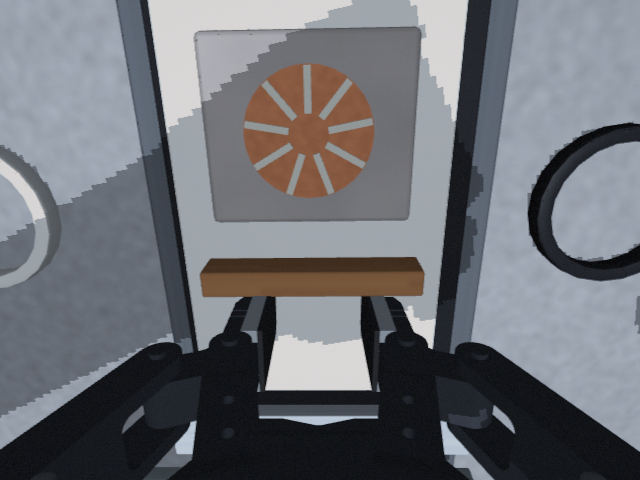

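The board is flat on the bed: TCP z 37.5 with 31 N on the board, and a clear black gap at rows 391–405 behind the rear edge. Now I ease off, keeping a light press, so the springs carry it back.

Call:
servo_tool(deltas=[{"offset":[0.1,0.9,-0.1],"yaw":0.5,"hand":40},{"offset":[0.1,0.7,0],"yaw":0.8,"hand":40},{"offset":[0.05,0.4,0],"yaw":0.8,"hand":40},{"offset":[0,0.1,0],"yaw":0.8,"hand":40},{"offset":[-0.05,-0.2,0],"yaw":0.8,"hand":40},{"offset":[-0.1,-0.5,0],"yaw":0.8,"hand":40},{"offset":[-0.15,-0.8,0],"yaw":0.8,"hand":40},{"offset":[-0.2,-1.1,0],"yaw":0.8,"hand":40}])

```text
time_s: 15.55
position: [0.5844, 0.0089, 0.0378]
orientation: [0.696, 0.047, 0.711, -0.085]
ft_force: [-2.3, -3.3, 3.9]
grip_width: 0.399
```

```bash
python3 - <<'E'
from h import *
hp();go(-56,0)
E
```

```text
t 15.55 pos [0.5844 0.0089 0.0378] f [-2.3 -3.3  3.9] g 0.399
z axis yaw -10.723317061420579 xaxis [-0.026 -0.052 -0.998]
holder [-37.   -0.5  37.8]
go cm [-0.4  -1.85]
```

Call:
servo_tool(deltas=[{"offset":[-0.06,-0.3,0],"yaw":0,"hand":40},{"offset":[-0.12,-0.6,0],"yaw":0,"hand":40},{"offset":[-0.17,-0.9,0],"yaw":0,"hand":40},{"offset":[-0.23,-1.2,0],"yaw":0,"hand":40},{"offset":[-0.28,-1.5,0],"yaw":0,"hand":40},{"offset":[-0.33,-1.8,0.2],"yaw":0,"hand":40},{"offset":[-0.33,-1.9,1],"yaw":0,"hand":40},{"offset":[-0.33,-2.0,2.5],"yaw":0,"hand":40}])

```text
time_s: 16.55
position: [0.5805, -0.0116, 0.0629]
orientation: [0.696, 0.047, 0.712, -0.085]
ft_force: [0.3, -0.2, 1.1]
grip_width: 0.399
```

Call:
servo_tool(deltas=[{"offset":[0,-0.5,2],"yaw":0,"hand":40},{"offset":[0,-1,5],"yaw":0,"hand":40},{"offset":[0,-2,8],"yaw":0,"hand":40},{"offset":[0,-4,11],"yaw":0,"hand":40},{"offset":[0,-6,14],"yaw":0,"hand":40},{"offset":[0,-7,16],"yaw":0,"hand":40},{"offset":[0,-7,16],"yaw":0,"hand":40},{"offset":[0,-7,16],"yaw":0,"hand":40}])

```text
time_s: 17.55
position: [0.5799, -0.0805, 0.222]
orientation: [0.695, 0.047, 0.712, -0.084]
ft_force: [-0.1, 0.7, -0.2]
grip_width: 0.405
```

```bash
python3 - <<'E'
from h import *
hp();look("wA")
im=cv2.imread("pics/wA.png");b=im[0:360,90:560]
cv2.imwrite("pics/wAc.png",cv2.resize(b,None,fx=1.66,fy=1.66,interpolation=cv2.INTER_CUBIC))
E
```

```text
t 17.55 pos [ 0.5799 -0.0805  0.222 ] f [-0.1  0.7 -0.2] g 0.405
z axis yaw -10.6777930284654 xaxis [-0.029 -0.051 -0.998]
holder [-125.7  -12.7  222. ]
```

View pics/wAc.png

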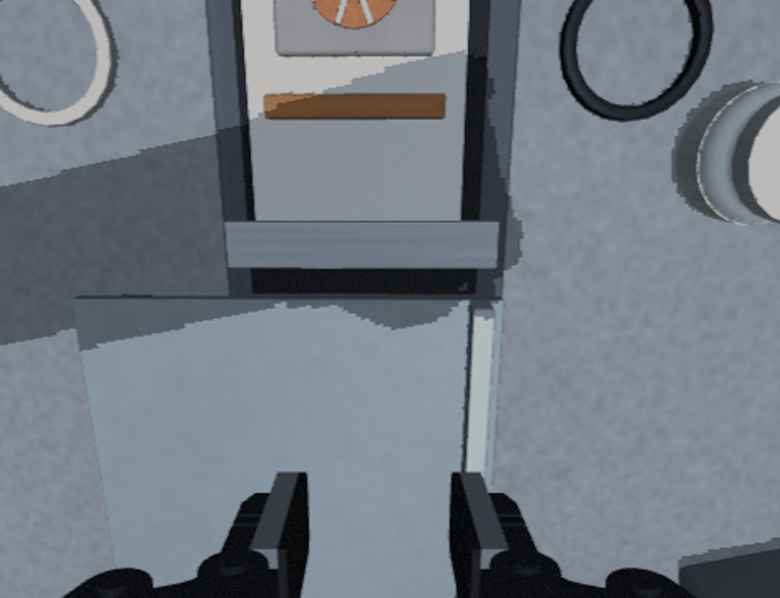

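The rear edge is under the near lip (crop row 221), and the board lies between the black bed margins with the rail parallel to the jaw. I'll measure it numerically.

```bash
python3 - <<'E'
from h import *
cal=pickle.load(open("wA.pkl","rb"))
def q(n,L,z):
    p=ray(cal,np.array(L)/1.66+[90,0],z)[:,:2]-C;print(n,np.round(np.c_[p@EX,p@EY]*1e3,1).tolist())
q("board L",[(256,219),(242,5)],.038);q("board R",[(462,219),(470,5)],.038);q("near jaw inner ends",[(227,222),(497,222)],.047);q("near jaw outer",[(230,268),(497,267)],.047)
q("rail top rear edge",[(265,118),(445,118)],.052);q("rail top front",[(265,95),(445,95)],.052)
q("rail base rear",[(265,119),(445,119)],.038);q("slab rear top",[(278,55),(434,55)],.049)
q("fence top inner",[(472,310),(466,470)],.067);q("bed edge",[(236,10),(513,10)],.03)
E
```

```text
board L [[-77.2, 49.7], [14.3, 49.9]]
board R [[-77.0, -50.5], [14.0, -50.0]]
near jaw inner ends [[-77.7, 61.7], [-77.4, -66.1]]
near jaw outer [[-99.5, 62.0], [-98.6, -67.4]]
rail top rear edge [[-32.2, 40.0], [-32.2, -39.6]]
rail top front [[-22.9, 39.4], [-23.0, -39.3]]
rail base rear [[-32.1, 42.6], [-32.1, -40.7]]
slab rear top [[-6.8, 33.4], [-6.9, -34.2]]
fence top inner [[-115.1, -53.8], [-197.8, -54.9]]
bed edge [[13.8, 54.4], [13.4, -70.1]]
```

```bash
python3 - <<'E'
from h import *
cal=pickle.load(open("wA.pkl","rb"));im=cv2.imread("pics/wA.png")
g=cv2.cvtColor(im,cv2.COLOR_BGR2GRAY).astype(int)
for v in (110,122,145,168): print(v,"L",list(zip(range(216,252),g[v,216:252])),"\nR",list(zip(range(362,410),g[v,362:410])))
E
```

```text
110 L [(216, np.int64(86)), (217, np.int64(87)), (218, np.int64(87)), (219, np.int64(87)), (220, np.int64(86)), (221, np.int64(84)), (222, np.int64(69)), (223, np.int64(51)), (224, np.int64(51)), (225, np.int64(55)), (226, np.int64(54)), (227, np.int64(52)), (228, np.int64(51)), (229, np.int64(52)), (230, np.int64(51)), (231, np.int64(53)), (232, np.int64(54)), (233, np.int64(54)), (234, np.int64(49)), (235, np.int64(52)), (236, np.int64(51)), (237, np.int64(39)), (238, np.int64(21)), (239, np.int64(21)), (240, np.int64(17)), (241, np.int64(17)), (242, np.int64(106)), (243, np.int64(137)), (244, np.int64(141)), (245, np.int64(141)), (246, np.int64(140)), (247, np.int64(140)), (248, np.int64(140)), (249, np.int64(140)), (250, np.int64(139)), (251, np.int64(140))] 
R [(362, np.int64(143)), (363, np.int64(143)), (364, np.int64(141)), (365, np.int64(143)), (366, np.int64(145)), (367, np.int64(137)), (368, np.int64(95)), (369, np.int64(25)), (370, np.int64(21)), (371, np.int64(20)), (372, np.int64(22)), (373, np.int64(22)), (374, np.int64(20)), (375, np.int64(22)), (376, np.int64(23)), (3
[... 5432 characters left out ...]
int64(45)), (378, np.int64(51)), (379, np.int64(53)), (380, np.int64(47)), (381, np.int64(50)), (382, np.int64(51)), (383, np.int64(53)), (384, np.int64(51)), (385, np.int64(51)), (386, np.int64(52)), (387, np.int64(71)), (388, np.int64(85)), (389, np.int64(84)), (390, np.int64(86)), (391, np.int64(83)), (392, np.int64(77)), (393, np.int64(114)), (394, np.int64(136)), (395, np.int64(138)), (396, np.int64(141)), (397, np.int64(141)), (398, np.int64(142)), (399, np.int64(142)), (400, np.int64(142)), (401, np.int64(141)), (402, np.int64(140)), (403, np.int64(138)), (404, np.int64(136)), (405, np.int64(136)), (406, np.int64(136)), (407, np.int64(137)), (408, np.int64(136)), (409, np.int64(136))]
```

```bash
python3 - <<'E'
from h import *
cal=pickle.load(open("wA.pkl","rb"))
def q(n,L,z):
    p=ray(cal,np.array(L),z)[:,:2]-C;print(n,np.round(p@EY*1e3,1).tolist(),"mid %.1f"%(p@EY*1e3).mean())
q("bed",[(237.7,122),(379.2,122)],.03);q("board",[(242.8,122),(367.3,122)],.038);q("jaw",[(225.8,145),(389.4,145)],.047)
E
```

```text
bed [56.1, -59.9] mid -1.9
board [50.3, -49.4] mid 0.5
jaw [63.2, -66.6] mid -1.7
```

Against the bed and jaw edges the board sits about 2.3 mm to the left (+y) and 2.6 mm forward (+x, held by friction). There's time to mend it: grip the slab's sides gently, which centres it in y, and ease it back in x.

Call:
servo_tool(deltas=[{"offset":[0.2,2,0],"yaw":0,"hand":100},{"offset":[0.5,5,-2],"yaw":0,"hand":100},{"offset":[0.9,8,-4],"yaw":0,"hand":100},{"offset":[1.3,11,-6],"yaw":0,"hand":100},{"offset":[1.6,14,-8],"yaw":0,"hand":100},{"offset":[1.72,15,-10],"yaw":0,"hand":100},{"offset":[1.72,15,-12],"yaw":0,"hand":100},{"offset":[1.72,15,-13],"yaw":0,"hand":100}])

```text
time_s: 18.6
position: [0.5962, 0.068, 0.0897]
orientation: [0.694, 0.047, 0.713, -0.085]
ft_force: [-0.3, -0.3, 0.5]
grip_width: 0.999
```

```bash
python3 - <<'E'
from h import *
hp();go(24.6,-1.8)
E
```

```text
t 18.60 pos [0.5962 0.068  0.0897] f [-0.3 -0.3  0.5] g 0.999
z axis yaw -10.743964647049108 xaxis [-0.032 -0.052 -0.998]
holder [23.2 -1.1 89.7]
go cm [0.09 0.13]
```

Call:
servo_tool(deltas=[{"offset":[0.09,0.1,-1],"yaw":0,"hand":100},{"offset":[0.09,0.1,-2],"yaw":0,"hand":100},{"offset":[0.09,0.1,-3],"yaw":0,"hand":100},{"offset":[0.09,0.1,-4],"yaw":0,"hand":100},{"offset":[0.09,0.1,-4.4],"yaw":0,"hand":100},{"offset":[0.09,0.1,-4.8],"yaw":0,"hand":100},{"offset":[0.09,0.1,-5.0],"yaw":0,"hand":100},{"offset":[0.09,0.1,-5.1],"yaw":0,"hand":100}])

```text
time_s: 19.6
position: [0.5972, 0.069, 0.0388]
orientation: [0.694, 0.047, 0.713, -0.085]
ft_force: [-0.1, -0.3, -0.1]
grip_width: 1.0
```

Call:
servo_tool(deltas=[{"offset":[0,0,0],"yaw":0,"hand":95},{"offset":[0,0,0],"yaw":0,"hand":92},{"offset":[0,0,0],"yaw":0,"hand":89},{"offset":[0,0,0],"yaw":0,"hand":86},{"offset":[0,0,0],"yaw":0,"hand":84},{"offset":[0,0,0],"yaw":0,"hand":82},{"offset":[0,0,0],"yaw":0,"hand":80},{"offset":[0,0,0],"yaw":0,"hand":79}], newtons=20)

```text
time_s: 20.6
position: [0.5972, 0.069, 0.0388]
orientation: [0.694, 0.047, 0.713, -0.085]
ft_force: [-0.1, -0.2, 0.8]
grip_width: 0.787
```

```bash
python3 - <<'E'
from h import *
hp()
E
```

```text
t 20.60 pos [0.5972 0.069  0.0388] f [-0.1 -0.2  0.8] g 0.787
z axis yaw -10.748518271125262 xaxis [-0.032 -0.052 -0.998]
holder [24.4 -1.9 38.8]
```

Call:
servo_tool(deltas=[{"offset":[0,0,0],"yaw":0,"hand":95},{"offset":[0,0,0],"yaw":0,"hand":95},{"offset":[0,0,0],"yaw":0,"hand":95},{"offset":[0,0,0],"yaw":0,"hand":95},{"offset":[0,0,-0.1],"yaw":0,"hand":95},{"offset":[0,0,-0.2],"yaw":0,"hand":95},{"offset":[0,0,-0.3],"yaw":0,"hand":95},{"offset":[0,0,-0.3],"yaw":0,"hand":95}])

```text
time_s: 21.6
position: [0.5971, 0.069, 0.0357]
orientation: [0.694, 0.047, 0.713, -0.085]
ft_force: [-0.3, 0.1, -0.3]
grip_width: 0.946
```

```bash
python3 - <<'E'
from h import *
hp();look("wB")
im=cv2.imread("pics/wB.png");hsv=cv2.cvtColor(im,cv2.COLOR_BGR2HSV)
g=cv2.cvtColor(im,cv2.COLOR_BGR2GRAY)
cal=pickle.load(open("wB.pkl","rb"));o=get_obs()
print("tcp px",proj(cal,o["position"]))
for y in (-50,-35.,35.,50):
  for z in (38,49): p=C+.012*EX+(y+.5)/1e3*EY; print(y,z,proj(cal,[p[0],p[1],z/1e3]).round())
for v in range(230,400,15): print(v,''.join('#' if a<40 else '+' if a<110 else '.' for a in g[v,60:580:6]))
E
```

```text
t 21.60 pos [0.5971 0.069  0.0357] f [-0.3  0.1 -0.3] g 0.946
z axis yaw -10.740995901009223 xaxis [-0.032 -0.052 -0.998]
holder [24.4 -1.8 35.7]
tcp px [[316.65149026 301.90784689]]
-50 38 [[433. 332.]]
-50 49 [[441. 349.]]
-35.0 38 [[396. 332.]]
-35.0 49 [[401. 349.]]
35.0 38 [[226. 330.]]
35.0 49 [[219. 347.]]
50 38 [[190. 330.]]
50 49 [[180. 346.]]
230 ...++++++++++++++++#............................................+###+++................
245 +++++++++++++++++++#......++++++++++++++++++++++++++++++++......###++++.............+##
260 +++++++++++++++++++++.....++++++++++++++++++++++++++++++++......###++++........+####+##
275 ++++++++++++++++++++#.....+++++++++++++++.++++++++++++++++.....+###+++.......+###+#+...
290 ++++++++++++++++++++#......+++++++++..+++.++++.++++++++++......###++++......#####......
305 .++++++++++++++++++++++##..++++++++++++.++++.++++++++++++.....##++++++.....+###........
320 ..+++++++++++++++##++####+.++++++++++++++++++++++++++++++....#####++##.....+###........
335 ..+++++++++++++##+++######.+++++++++..++.+..++..+++++++++....######+++##....###........
350 +++++++++++++##+++#######...+++++++++++.++++.+++++++..........#######+++##....####++..+
365 ++++++++################....+++++.+++.........................################+..######
380 #######################.......................................#########################
395 ######################++.....................................###+######################
```

Call:
servo_tool(deltas=[{"offset":[0,0,-0.3],"yaw":0,"hand":95},{"offset":[0,0,-0.4],"yaw":0,"hand":92},{"offset":[0,0,-0.4],"yaw":0,"hand":89},{"offset":[0,0,-0.4],"yaw":0,"hand":86},{"offset":[0,0,-0.4],"yaw":0,"hand":84},{"offset":[0,0,-0.4],"yaw":0,"hand":82},{"offset":[0,0,-0.4],"yaw":0,"hand":80},{"offset":[0,0,-0.4],"yaw":0,"hand":79}], newtons=20)

```text
time_s: 22.65
position: [0.594, 0.0698, 0.0321]
orientation: [0.692, 0.046, 0.715, -0.085]
ft_force: [-10.6, 0.2, 9.8]
grip_width: 0.812
```

```bash
python3 - <<'E'
from h import *
hp()
E
```

```text
t 22.65 pos [0.594  0.0698 0.0321] f [-10.6   0.2   9.8] g 0.812
z axis yaw -10.71266867430112 xaxis [-0.038 -0.053 -0.998]
holder [24.5  1.4 32.1]
```

Gripped at 0.812 (about 69 mm, so the slab). The arm yielded toward the board rather than moving it, so I lift a bit to unload, then draw it -y and -x.

Call:
servo_tool(deltas=[{"offset":[0.1,0,0.1],"yaw":0,"hand":78},{"offset":[0.2,-0.1,0.2],"yaw":0,"hand":78},{"offset":[0.3,-0.2,0.2],"yaw":0,"hand":78},{"offset":[0.35,-0.3,0.2],"yaw":0,"hand":78},{"offset":[0.4,-0.35,0.2],"yaw":0,"hand":78},{"offset":[0.45,-0.4,0.2],"yaw":0,"hand":78},{"offset":[0.5,-0.4,0.2],"yaw":0,"hand":78},{"offset":[0.5,-0.4,0.2],"yaw":0,"hand":78}], newtons=40)

```text
time_s: 23.65
position: [0.5969, 0.0664, 0.0328]
orientation: [0.69, 0.046, 0.717, -0.085]
ft_force: [-5.9, 0.8, -3.7]
grip_width: 0.796
```

```bash
python3 - <<'E'
from h import *
hp()
E
```

```text
t 23.65 pos [0.5969 0.0664 0.0328] f [-5.9  0.8 -3.7] g 0.796
z axis yaw -10.695532446016632 xaxis [-0.043 -0.052 -0.998]
holder [21.7 -2.1 32.8]
```

Call:
servo_tool(deltas=[{"offset":[0,0,0],"yaw":0,"hand":85},{"offset":[0,0,0],"yaw":0,"hand":90},{"offset":[0,0,0],"yaw":0,"hand":95},{"offset":[0,0,0],"yaw":0,"hand":98},{"offset":[0,0,0.5],"yaw":0,"hand":98},{"offset":[0,0,2],"yaw":0,"hand":98},{"offset":[0,0,5],"yaw":0,"hand":98},{"offset":[0,-2,9],"yaw":0,"hand":98}])

```text
time_s: 24.65
position: [0.5964, 0.0484, 0.1242]
orientation: [0.69, 0.045, 0.717, -0.083]
ft_force: [0.4, 0.1, 0.2]
grip_width: 0.98
```

Call:
servo_tool(deltas=[{"offset":[-0.5,-3,3],"yaw":0,"hand":98},{"offset":[-1,-7,6],"yaw":0,"hand":98},{"offset":[-1,-11,9],"yaw":0,"hand":98},{"offset":[-1,-13,10],"yaw":0,"hand":98},{"offset":[-1,-13,10],"yaw":0,"hand":98},{"offset":[-1,-13,10],"yaw":0,"hand":98},{"offset":[-1,-13,10],"yaw":0,"hand":98},{"offset":[-1,-13,10],"yaw":0,"hand":98}])

```text
time_s: 25.65
position: [0.5862, -0.0803, 0.2237]
orientation: [0.69, 0.044, 0.718, -0.083]
ft_force: [0.2, -1.3, -0.4]
grip_width: 0.979
```

```bash
python3 - <<'E'
from h import *
hp();look("wC");hp()
cal=pickle.load(open("wC.pkl","rb"));im=cv2.imread("pics/wC.png");g=cv2.GaussianBlur(cv2.cvtColor(im,cv2.COLOR_BGR2GRAY),(3,3),0).astype(int)
def prof(pa,pb,z,n=400):  # edges along a holder-frame line at height z
    t=np.linspace(0,1,n)[:,None];h=(np.array(pa)*(1-t)+np.array(pb)*t);w=C+h[:,:1]/1e3*EX+h[:,1:]/1e3*EY
    uv=proj(cal,np.c_[w,np.full(n,z)]).astype(np.float32);s=cv2.remap(g.astype(np.float32),uv[:,0],uv[:,1],1)[:,0]
    d=np.abs(s[4:]-s[:-4]);i=[k for k in range(3,len(d)-3) if d[k]>14 and d[k]==d[k-3:k+4].max()]
    return [(np.round(h[k+2],1).tolist(),int(s[k-1] if k else s[k]),int(s[k+5])) for k in i]
for x in (-60,-50): print("bed z30 y-scan x",x,prof((x,75),(x,-75),.03)); print(" board z38",prof((x,75),(x,-75),.038))
for y in(-60,60): print("jaw x-scan",y,prof((-120,y),(-50,y),.047))
print("jaw y-scan",prof((-90,85),(-90,-85),.047))
for y in(-25,0,25): print("rail top x-scan",y,prof((-60,y),(10,y),.052))
for y in(-30,30): print("far",y,prof((60,y),(125,y),.047))
E
```

```text
t 25.65 pos [ 0.5862 -0.0803  0.2237] f [ 0.2 -1.3 -0.4] g 0.979
z axis yaw -10.369382844101372 xaxis [-0.044 -0.05  -0.998]
holder [-124.4  -18.8  223.7]
t 25.70 pos [ 0.5862 -0.0806  0.2238] f [-0.2 -0.6  0.7] g 0.984
z axis yaw -10.397831988257908 xaxis [-0.044 -0.05  -0.998]
holder [-124.7  -18.9  223.8]
bed z30 y-scan x -60 [([-60.0, 67.9], 74, 47), ([-60.0, 56.2], 44, 19), ([-60.0, 48.3], 25, 121), ([-60.0, -54.3], 116, 22), ([-60.0, -60.0], 24, 45)]
 board z38 [([-60.0, 65.6], 74, 46), ([-60.0, 54.3], 44, 19), ([-60.0, 46.4], 28, 122), ([-60.0, -53.6], 115, 22), ([-60.0, -58.8], 22, 44), ([-60.0, -72.4], 46, 75)]
bed z30 y-scan x -50 [([-50.0, 67.9], 75, 47), ([-50.0, 56.2], 44, 19), ([-50.0, 48.3], 24, 120), ([-50.0, -53.6], 126, 40), ([-50.0, -60.0], 22, 44)]
 board z38 [([-50.0, 65.6], 74, 47), ([-50.0, 54.3], 44, 19), ([-50.0, 46.4], 28, 122), ([-50.0, -53.2], 123, 28), ([-50.0, -58.8], 19, 44), ([-50.0, -72.4], 46, 78)]
jaw x-scan -60 [([-102.1, -60.0], 56, 94), ([-80.0, -60.0], 89, 58)]
jaw x-scan 60 [([-114.4, 60.0], 74, 54), ([-102.8, 60.0], 54, 84), ([-80.4, 60.0], 90, 61)]
jaw y-scan [([-90.0, 63.3], 79, 103), ([-90.0, -66.7], 108, 51), ([-90.0, -71.4], 46, 79)]
rail top x-scan -25 [([-35.6, -25.0], 111, 70), ([-25.3, -25.0], 82, 119), ([-10.7, -25.0], 123, 85), ([-8.9, -25.0], 80, 117)]
rail top x-scan 0 [([-35.6, 0.0], 116, 74), ([-25.4, 0.0], 73, 113), ([-19.8, 0.0], 136, 162), ([-10.9, 0.0], 165, 119), ([-8.9, 0.0], 102, 122), ([-0.0, 0.0], 121, 100)]
rail top x-scan 25 [([-35.8, 25.0], 117, 75), ([-25.4, 25.0], 90, 132), ([-10.9, 25.0], 161, 109), ([-8.9, 25.0], 101, 124)]
far -30 []
far 30 []
```

Rail at -35.6…-25.4 puts the board centre at x -0.5 mm, parallel to under 0.2 mm over 50 mm. The near jaw is pushed 5.2 mm, and the board edges are 100.0 mm apart at z 38, so it lies flat. In y it is 1.8 mm off the bed/jaw middle, less than the fence itself would give. The robot is clear, so I hand in.

```bash
python3 - <<'E'
from h import *
print(hand_in())
E
```

```text
the job is handed in; nothing more can be done
None
```

The board is seated in the holder: flat on the bed, square, and held under the near lip. I handed it in at about 25.7 s with the arm clear of everything.

I squared the board by pushing its left edge towards the fence. It stopped just short, without touching, because I used camera measurements rather than contact. I then pushed on the rail over the near jaw and into the far jaw until the rear edge cleared the near lip, pressed it flat, and eased off so the springs carried it back.

It first settled 2.6 mm too far forward and 2.3 mm to the left. I corrected that by gripping the sides of the slab lightly and drawing the board back.

| Last check | Result |
|---|---|
| Centre along the loading direction (x) | −0.5 mm |
| Squareness | rail parallel to the jaws within 0.2 mm over 50 mm |
| Near jaw | pushed out about 5.2 mm (about 5 expected) |
| Flatness | edges measure 100 mm apart at the flat-board height |
| Sideways (y) | about 1.8 mm right of the middle of the bed and jaws |

- **Sideways offset:** my correction overshot. I left it, since a board lying against the fence would have been 2.5 mm off.
- **Not measured:** the far jaw was out of view in the last picture, so I infer its push from the board's position. I didn't compare the bystanders before and after, but I know of no contact with any of them.

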